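Press the cleaver and the sharpener home in their foam pockets

TASK

Put the sheathed cleaver away: lay it into the empty pocket of its foam block, the one way round that fits, and press it down until it sits fully home on the pocket's floor. The knife sharpener is only perched in the mouth of the other foam pocket: press it down fully home and level too. Leave the jars and the small bottle standing where they are.

Things in the scene. Friction and masses are not known exactly. Their poses are not given: they have to be found in the camera images.
- cleaver_mid (a point): Cleaver in wooden sheath, lying flat, 180 mm long, 28 thick, flat top. Point: middle of length and width, half-way up (14 mm). x runs handle to sheath, z up. Brown sheath: x -5 to 90, y -25 to 25 mm. Black riveted handle: x -90 to -5, y 1 to 25 mm (in line with the sheath's +y side, so lopsided).
- cleaver: The same cleaver; origin at the middle of its underside. About 0.2 kg, balance point near x = +17, y = +4 mm.
- cleaver_foam_pocket (a point): Floor centre of the cleaver's pocket; axes match the cleaver's when it is home, its middle then 14 mm above this point. Wide part x -7 to 92, y -27 to 27 mm; narrow part x -92 to -7, y -1 to 27 mm: 2 mm clearance all round. Ribs at x = 45 and -50 mm.
- cleaver_foam: Fixed dark foam block 208 x 88 mm on a 216 x 96 mm wooden base; origin: centre of underside. Foam top 28 mm above the worktop, pocket 20 deep (floor 8 mm up), mouth edges rounded 5 mm. Four springy slick grey ribs stand 3.5 mm out of the long walls: a tool laid in the mouth rests on them, underside 5 mm below the foam top.
- sharpener_mid (a point): Knife sharpener 150 mm long, 28 thick, flat top. Point: middle of length and width, half-way up (14 mm). x runs handle to head, z up. Grey head with two slots: x 5 to 75, y -24 to 24 mm; black handle: x -75 to 5, y -12 to 12 mm. It starts in its pocket's mouth, right way round, level on the ribs, 15 mm too high.
- sharpener: The same sharpener; origin at the middle of its underside. About 0.15 kg.
- sharpener_foam_pocket (a point): Floor centre of the sharpener's pocket; axes match the sharpener's, whose middle is 14 mm above this point when home. Wide part x 3 to 77, y -26 to 26 mm; narrow part x -77 to 3, y -14 to 14 mm. Ribs at x = 42 and -45 mm.
- sharpener_foam: Like the other block, 180 x 88 mm on a 188 x 96 mm base, same heights and ribs. In either pocket a tool needs about 8 to 15 N of push to pass the ribs; pushed at one end it goes down tilted, so push near the middle, then at both ends. Home, a tool's top stands 8 mm above the foam, 36 mm above the worktop.
- jar_onion: Bystander: white-capped short jar, 40 mm across, 71 high mm; origin at the centre of its underside
- jar_garlic: Bystander: small white-capped jar, 34 mm across, 89 high mm; origin at the centre of its underside
- jar_coriander: Bystander: black-capped jar, 46 mm across, 135 high mm; origin at the centre of its underside
- oil_bottle_small: Bystander: small yellowish glass bottle, 40 mm across, 146 high mm; origin at the centre of its underside
- jar_season_salt: Bystander: large red-capped jar, 67 mm across, 158 high mm; origin at the centre of its underside
Things that resemble listed ones, but are neither listed nor needed, are in the scene too. Leave any turquoise look-alike of the cleaver_foam alone.

How it is judged:
By the outcome, as a careful person would: the job done as asked, in the order asked, and still so for the second after the job is handed in, with the robot touching nothing.
It also fails if it takes over 72 s, if anything falls off the work surface, if the arm or the gripper's body presses on something with over 40 N, if the wrist force passes 120 N, or if a joint passes its speed limit or range.

ROBOT

A 7-joint arm with a two-finger parallel gripper is mounted at the origin on a cart in front of the work surface, level with it; the furniture and walls round the work are solid. World frame = base frame: x ahead of the robot, y to its left, z up, the work surface at z = 0. Lengths are in m, angles in rad, forces in N, time in s.
With the tool pointing down it reaches from about 0.4 to 0.85 m from the base axis. Payload 10.4 kg.
Tool frame: the origin (TCP) lies on the centre line of the jaws, within the pads' length; the fingertips stand 22 mm ahead of it and the grasp point (between the pads) lies 3 mm ahead of it; z points along the fingers, y is the direction in which the jaws open and shut (so a half turn about z gives the same grasp; the last joint's range is limited). The gripper opens to 85 mm and grips with 20 to 120 N. Pads are 22 mm wide; open, the fingers measure 114 mm over their backs; the gripper's body (76 mm by 85 mm) begins 54 mm behind the grasp point. The pads swing forward as they close: fully open they stand 13 mm farther back than shut.
Start: joints at [-1.249, 0.332, -0.065, 1.46, 0.022, 1.35, -0.088], TCP at [0.211, 0.588, 0.253] pointing down, gripper open.
Joint ranges: [-2.6, 2.6], [-0.5, 2.12], [-1.47, 1.34], [0.16, 2.42], [-1.27, 4.41], [0.06, 2.06], [-2.6, 2.6]. Speed limits (rad/s): [2.22, 2.22, 2.79, 2.79, 3.14, 3.14, 3.14].

INTERFACE

Orientations are given as a unit quaternion [x, y, z, w].
In Python, from workcell import manip gives the robot as it stands. The module is installed in compiled form; this text tells all that it offers.
- The arm moves only by the shell command python3 -m crank 'ROWS' [FORCE]. ROWS is JSON, a list of rows, each a list of 3 entries, a list of its own where there are three numbers: the opening, from -1 (shut) to 1 (fully open), then the shift along the tool's x, y, z normalised to -1 to 1, where 1 is 80 mm, then the turn, a rotation vector about the tool's x, y, z normalised to -1 to 1, where 1 is pi/4 rad. In form: [[jaw, [tx, ty, tz], [ax, ay, az]], ...]. A call has exactly 5 rows; each row shifts and turns the commanded pose from where the row before left it, along the tool's axes as they then stand; what a row does not reach is not made up. A row lasts 1/10 s, in which the tool goes at most 50 mm and 8.59 degrees, less where a joint would pass 70% of its speed; a pose out of reach is approached as far as the arm can. A call with a number of a shift or a turn outside -1 to 1 is refused whole. A call with a gripper value outside its range is refused whole. The fingers move at their own pace and stop on an object; FORCE is the grip in N (left out, the last holds). Time passes only in rows, so rows that do not move let the fingers close, or fill a call up. It gives the time, the measured TCP pose, the force and the opening at its end, in the units of the state.
- manip.get_obs(): the state, without advancing time (a new reading comes with each control period).
- manip.camera(name): name is "side" or "top" or "wrist"; returns the picture (420x560x3 uint8, blue, green, red); there is no depth.
- manip.camera_info(name): a dict with "K" (3x3 intrinsics, pixels), "camera_from_world" (4x4, takes a point from world to camera coordinates); the wrist camera has in their place "mount" (4x4, takes a point from camera to tool coordinates, whose origin is the TCP and whose axes are the flange's). Camera axes: x right, y down, z forward; pixel columns grow to the right and rows downward; lengths in m; the calibration is good to about 2 mm. A picture is of the moment at which its call begins: read the wrist's pose just before it. camera_info takes no time and is no camera call.
- manip.hand_in(): hands the job in, once; it reports no verdict.
The state is a dict: "clock": time; "joint_pos": joint angles; "joint_velocities": joint speeds; "tau": joint torques, N m; "position": TCP position; "ee_rot": TCP orientation; "ft_force": force on the tool from outside, world axes, zero at the start; "torque": the same for the moment, N m; "grip_width": opening from 0.0 (shut) to 1.0 (fully open).
Only numpy, scipy, OpenCV 4.12 (cv2) and the standard library are available. Lean on these libraries where they do the work, as an engineer would, in place of code of your own. Each camera call takes 0.05 s, during which the arm holds its last target.

## Working session

There is one attempt and no reset: what is moved stays moved. The work goes in short steps, Python scripts to look and compute and a shell command to move; the robot and the scene stay as the last step left them, time stands still between calls to the robot, and variables do not carry over. Pictures are saved under pics/ and viewed, and the job is handed in when it is done.

```bash
mkdir -p pics
python3 - <<'E'
from workcell import manip
import cv2,numpy as np
np.set_printoptions(precision=4,suppress=True)
o=manip.get_obs();print({k:np.round(v,3) for k,v in o.items()})
for n in ["top","side","wrist"]:
    cv2.imwrite(f"pics/{n}0.png",manip.camera(n)); i=manip.camera_info(n); print(n,i)
E
```

```text
{'clock': np.float64(0.0), 'joint_pos': array([-1.249,  0.333, -0.065,  1.461,  0.022,  1.35 , -0.089]), 'joint_velocities': array([ 0.001, -0.002,  0.001, -0.   ,  0.   , -0.001,  0.   ]), 'tau': array([ -0.   , -62.544,   0.049, -39.16 ,   0.016,   0.01 ,  -0.   ]), 'position': array([0.211, 0.588, 0.253]), 'ee_rot': array([ 0.172,  0.985, -0.001, -0.   ]), 'ft_force': array([ 0.854, -0.085, -0.004]), 'torque': array([ 0.026, -0.024, -0.002]), 'grip_width': np.float64(1.003)}
top {'K': array([[494.4678,   0.    , 279.3438],
       [  0.    , 494.4678, 205.015 ],
       [  0.    ,   0.    ,   1.    ]]), 'camera_from_world': array([[-0.0186, -0.9998,  0.0014, -0.0848],
       [-0.9956,  0.0184, -0.0916,  0.5466],
       [ 0.0916, -0.0031, -0.9958,  1.4953],
       [ 0.    ,  0.    ,  0.    ,  1.    ]])}
side {'K': array([[416.5703,   0.    , 277.7707],
       [  0.    , 416.5703, 205.1768],
       [  0.    ,   0.    ,   1.    ]]), 'camera_from_world': array([[-0.9687,  0.2479,  0.0131,  0.5451],
       [ 0.109 ,  0.4723, -0.8747,  0.0555],
       [-0.223 , -0.8459, -0.4846,  1.2196],
       [ 0.    ,  0.    ,  0.    ,  1.    ]])}
wrist {'K': array([[291.9329,   0.    , 281.0604],
       [  0.    , 291.9329, 204.7846],
       [  0.    ,   0.    ,   1.    ]]), 'mount': array([[-0.0003, -0.9611, -0.2763,  0.071 ],
       [ 1.    , -0.0004,  0.0003, -0.0009],
       [-0.0004, -0.2763,  0.9611, -0.1214],
       [ 0.    ,  0.    ,  0.    ,  1.    ]])}
```

View pics/top0.png

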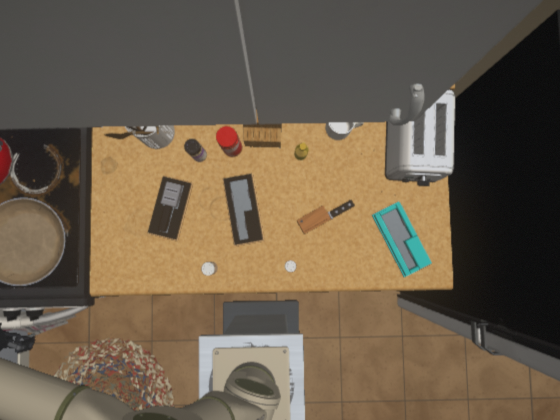

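View pics/side0.png

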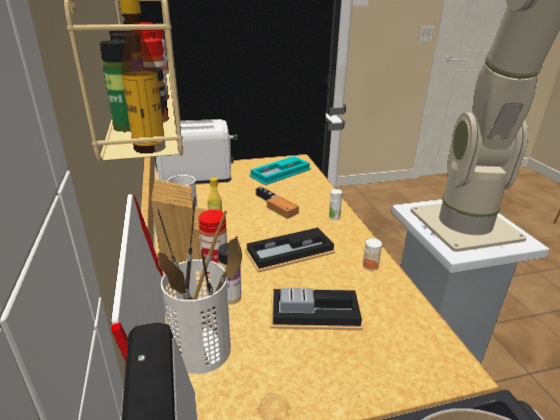

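View pics/wrist0.png

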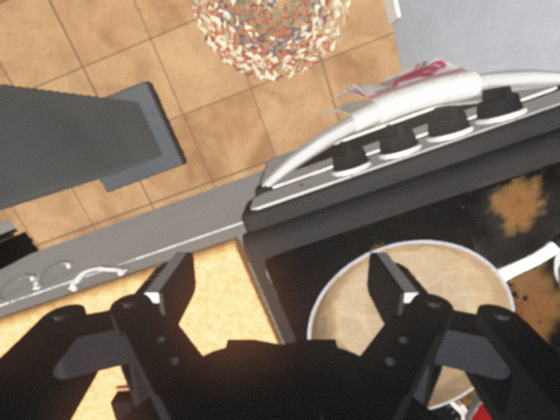

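The top view shows the cleaver at about (326,215), its dark foam at (243,209), the sharpener foam at (170,208), and a turquoise decoy at (401,239). I'll zoom in next.

Run:
```python
import cv2
a=cv2.imread("pics/top0.png")
cv2.imwrite("pics/t_a.png",cv2.resize(a[165:255,205:285],None,fx=6.5,fy=6.5,interpolation=cv2.INTER_CUBIC))
cv2.imwrite("pics/t_b.png",cv2.resize(a[185:245,285:365],None,fx=9,fy=9,interpolation=cv2.INTER_CUBIC))
cv2.imwrite("pics/t_c.png",cv2.resize(a[165:255,135:215],None,fx=6.5,fy=6.5,interpolation=cv2.INTER_CUBIC))
```

```text
(no output)
```

View pics/t_a.png

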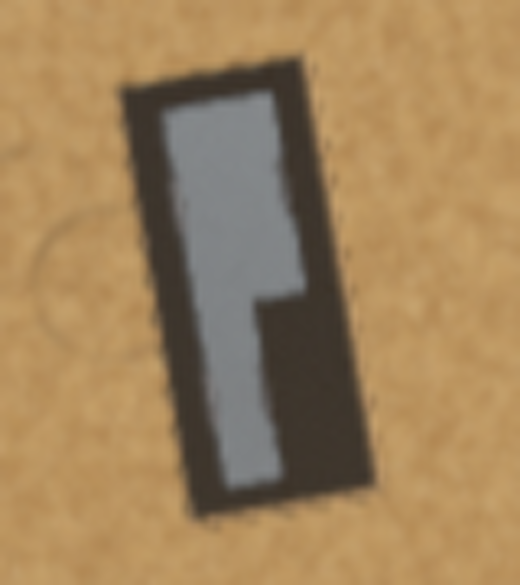

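View pics/t_b.png

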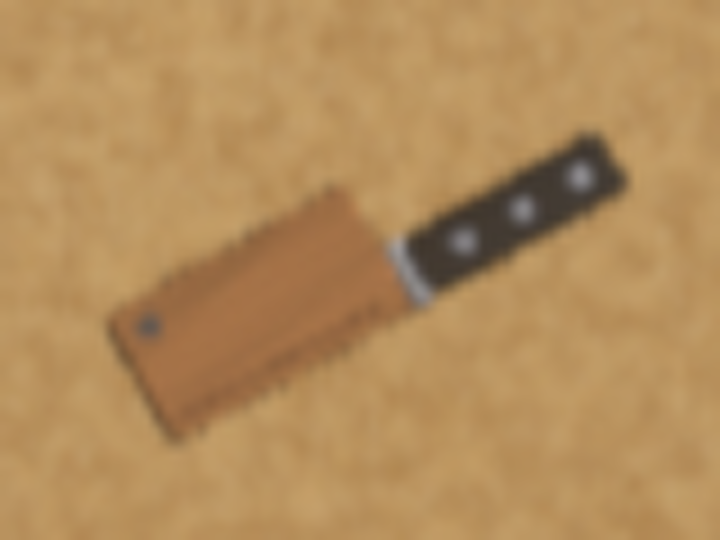

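View pics/t_c.png

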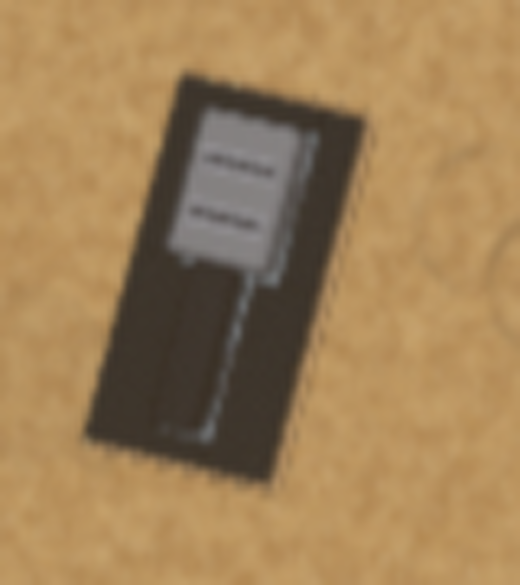

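```bash
cat > h.py <<'E'
from workcell import manip
import cv2,numpy as np
from scipy.spatial.transform import Rotation as Rn
np.set_printoptions(precision=4,suppress=True)
def cam(n,obs=None):
    i=manip.camera_info(n);K=i['K']
    if n=='wrist':
        T=np.eye(4);T[:3,:3]=Rn.from_quat(obs['ee_rot']).as_matrix();T[:3,3]=obs['position'];W=T@i['mount']
    else: W=np.linalg.inv(i['camera_from_world'])
    return K,W
def ray(px,z,K,W):
    px=np.atleast_2d(px).astype(float)
    d=np.c_[(px-K[:2,2])/[K[0,0],K[1,1]],np.ones(len(px))]@W[:3,:3].T
    c=W[:3,3];return c+d*((z-c[2])/d[:,2])[:,None]
def proj(P,K,W):
    P=np.atleast_2d(P);c=(P-W[:3,3])@W[:3,:3];u=c@K.T;return u[:,:2]/u[:,2:]
def rect(mask,z,K,W):
    "min-area rectangle of mask contour points cast on plane z"
    cs,_=cv2.findContours(mask,cv2.RETR_EXTERNAL,cv2.CHAIN_APPROX_NONE)
    c=max(cs,key=cv2.contourArea)[:,0]
    P=ray(c,z,K,W)[:,:2]
    r=cv2.minAreaRect((P*1000).astype(np.float32));return r,P,c
E
python3 - <<'E'
from h import *
a=cv2.imread("pics/top0.png");K,W=cam('top')
hsv=cv2.cvtColor(a,cv2.COLOR_BGR2HSV)
def win(m,x0,x1,y0,y1):
    o=np.zeros_like(m);o[y0:y1,x0:x1]=m[y0:y1,x0:x1];return o
for p in [(243,209),(232,200),(314,219),(343,208),(260,205),(300,240),(170,208),(172,185)]: print(p,a[p[1],p[0]],hsv[p[1],p[0]])
notw=((hsv[...,1]<100)|(hsv[...,2]<100)).astype(np.uint8)*255
for nm,w,z in [('foam',(215,275,165,250),.028),('sharpfoam',(140,198,165,250),.028)]:
    r,P,c=rect(win(notw,*w),z,K,W);print(nm,r,cv2.boxPoints(r))
br=((hsv[...,0]<14)&(hsv[...,1]>120)).astype(np.uint8)*255
r,P,c=rect(win(br,290,335,200,238),.028,K,W);print('sheath',r,cv2.boxPoints(r))
dk=(hsv[...,2]<110).astype(np.uint8)*255
r,P,c=rect(win(dk,325,360,195,225),.028,K,W);print('handle',r,cv2.boxPoints(r))
for nm,p,z in [('onion?',(208,268),.07),('garlic?',(290,266),.09),('cor',(193,147),.135),('oil',(301,150),.146),('salt',(227,135),.158)]: print(nm,ray(p,z,K,W))
E
```

```text
(243, 209) [133 131 128] [102  10 133]
(232, 200) [79 82 87] [11 23 87]
(314, 219) [ 70 112 163] [ 14 145 163]
(343, 208) [127 126 129] [170   6 129]
(260, 205) [ 94 146 185] [ 17 125 185]
(300, 240) [ 96 149 188] [ 17 125 188]
(170, 208) [42 50 60] [13 77 60]
(172, 185) [128 129 132] [  8   8 132]
foam ((535.447509765625, 18.695026397705078), (205.708740234375, 86.90470123291016), 9.141623497009277) [[426.996   45.2544]
 [440.803  -40.5464]
 [643.899   -7.8644]
 [630.092   77.9365]]
sharpfoam ((544.0912475585938, 243.25936889648438), (89.81434631347656, 177.6044158935547), 74.98738861083984) [[446.6876 222.8875]
 [618.2302 176.8824]
 [641.4949 263.6312]
 [469.9523 309.6364]]
sheath ((475.3602294921875, -183.3836669921875), (14.18053913116455, 37.175437927246094), 47.150360107421875) [[ 456.9109 -175.9408]
 [ 484.1657 -201.2229]
 [ 493.8096 -190.8266]
 [ 466.5547 -165.5444]]
handle ((530.9315795898438, -285.12554931640625), (21.845985412597656, 76.1837387084961), 28.243473052978516) [[ 503.2832 -256.7377]
 [ 539.3348 -323.8513]
 [ 558.58   -313.5134]
 [ 522.5283 -246.3997]]
onion? [[0.3583 0.1191 0.07  ]]
garlic? [[ 0.3602 -0.1224  0.09  ]]
cor [[0.7074 0.1512 0.135 ]]
oil [[ 0.6906 -0.1593  0.146 ]]
salt [[0.7353 0.0505 0.158 ]]
```

```bash
python3 -m crank '[[1,[0,0,0],[0,0,0.186]],[1,[0,0,0],[0,0,0.186]],[1,[0,0,0],[0,0,0.186]],[1,[0,0,0],[0,0,0.186]],[1,[0,0,0],[0,0,0.186]]]'
python3 - <<'E'
from h import *
o=manip.get_obs();R=Rn.from_quat(o['ee_rot']).as_matrix();print(R,o['joint_pos'])
p=o['position'];a=np.array([.5,.3,.25]);b=np.array([.51,-.215,.25])
print((R.T@(a-p))/.08/10,(R.T@(b-a))/.08/10)
E
```

```text
clock: 0.65
position: [0.2111, 0.5881, 0.253]
ee_rot: [0.515, 0.857, -0.0, 0.0]
ft_force: [-1.2, 0.3, -0.1]
grip_width: 0.997
[[-0.4703  0.8825 -0.0002]
 [ 0.8825  0.4703 -0.0005]
 [-0.0004 -0.0004 -1.    ]] [-1.3254  0.3296  0.0335  1.4653 -0.0112  1.3475 -0.8016]
[-0.4876  0.1493  0.0038] [-0.574  -0.2918  0.0003]
```

```bash
R='[1,[-0.488,0.15,0],[0,0,0]]'; python3 -m crank '[[1,[-0.49,0.15,0],[0,0,0]],[1,[-0.49,0.15,0],[0,0,0]],[1,[-0.49,0.15,0],[0,0,0]],[1,[-0.49,0.15,0],[0,0,0]],[1,[-0.49,0.15,0],[0,0,0]]]'; python3 -m crank '[[1,[-0.49,0.15,0],[0,0,0]],[1,[-0.49,0.15,0],[0,0,0]],[1,[-0.49,0.15,0],[0,0,0]],[1,[-0.49,0.15,0],[0,0,0]],[1,[-0.49,0.15,0],[0,0,0]]]'
python3 - <<'E'
from h import *
o=manip.get_obs();R=Rn.from_quat(o['ee_rot']).as_matrix();print(o['joint_pos'],o['position'])
b=np.array([.51,-.215,.25]);print((R.T@(b-o['position']))/.08/15)
E
```

```text
clock: 1.15
position: [0.3582, 0.4429, 0.2532]
ee_rot: [0.512, 0.859, -0.0, -0.0]
ft_force: [0.8, 1.6, -0.2]
grip_width: 1.0
clock: 1.65
position: [0.5041, 0.2991, 0.2532]
ee_rot: [0.512, 0.859, -0.0, -0.0]
ft_force: [-0.0, 2.1, 0.6]
grip_width: 0.998
[-0.8447  0.2453  0.2763  1.5836 -0.0685  1.3222 -0.0637] [0.5041 0.2991 0.2532]
[-0.3792 -0.1995  0.0027]
```

```bash
python3 -m crank '[[1,[-0.38,-0.2,0],[0,0,0]],[1,[-0.38,-0.2,0],[0,0,0]],[1,[-0.38,-0.2,0],[0,0,0]],[1,[-0.38,-0.2,0],[0,0,0]],[1,[-0.38,-0.2,0],[0,0,0]]]'; python3 -m crank '[[1,[-0.38,-0.2,0],[0,0,0]],[1,[-0.38,-0.2,0],[0,0,0]],[1,[-0.38,-0.2,0],[0,0,0]],[1,[-0.38,-0.2,0],[0,0,0]],[1,[-0.38,-0.2,0],[0,0,0]]]'
python3 - <<'E'
from h import *
import json
o=manip.get_obs();cv2.imwrite("pics/w1.png",manip.camera("wrist"))
json.dump({k:np.array(v).tolist() for k,v in o.items()},open("w1.json","w"))
E
python3 -m crank '[[1,[-0.38,-0.2,0],[0,0,0]],[1,[-0.38,-0.2,0],[0,0,0]],[1,[-0.38,-0.2,0],[0,0,0]],[1,[-0.38,-0.2,0],[0,0,0]],[1,[-0.38,-0.2,0],[0,0,0]]]'
python3 -m crank '[[1,[0,0,0],[0,0,0]],[1,[0,0,0],[0,0,0]],[1,[0,0,0],[0,0,0]],[1,[0,0,0],[0,0,0]],[1,[0,0,0],[0,0,0]]]'
python3 - <<'E'
from h import *
import json
o=manip.get_obs();cv2.imwrite("pics/w2.png",manip.camera("wrist"))
json.dump({k:np.array(v).tolist() for k,v in o.items()},open("w2.json","w"));print(o['joint_pos'])
E
```

```text
clock: 2.15
position: [0.5049, 0.1272, 0.2532]
ee_rot: [0.512, 0.859, -0.0, -0.0]
ft_force: [-0.0, 0.3, 0.3]
grip_width: 1.0
clock: 2.65
position: [0.5067, -0.0444, 0.2532]
ee_rot: [0.512, 0.859, 0.0, -0.0]
ft_force: [1.1, 0.0, -0.7]
grip_width: 0.999
clock: 3.2
position: [0.5088, -0.2159, 0.2532]
ee_rot: [0.512, 0.859, 0.0, -0.0]
ft_force: [0.7, 1.2, -0.3]
grip_width: 1.0
clock: 3.7
position: [0.5092, -0.2138, 0.2533]
ee_rot: [0.511, 0.859, 0.0, -0.0]
ft_force: [-0.6, 0.6, 0.5]
grip_width: 0.999
[-0.2763  0.1879  0.6757  1.6881 -0.1217  1.3082  0.9196]
```

View pics/w1.png

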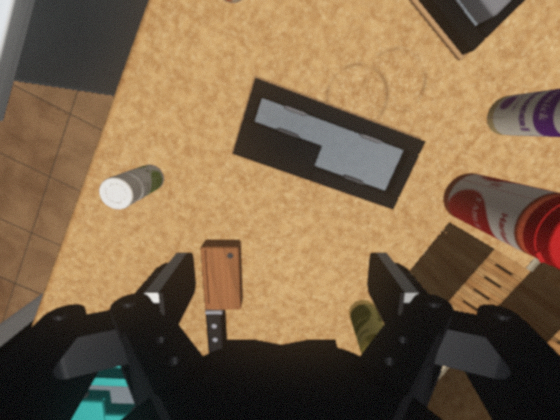

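View pics/w2.png

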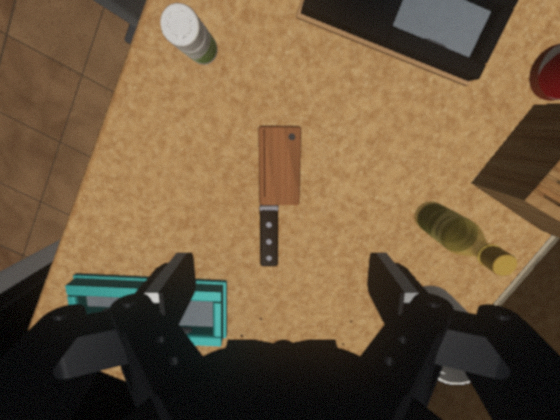

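The w2 image shows the cleaver with its sheath at columns 260–300 and rows 126–204, and its handle reaching row 265. w1 shows the whole foam pocket around (330,145). I'll measure both.

Run:
```python
from h import *
import json
def load(n): return {k:np.array(v) for k,v in json.load(open(n+".json")).items()},cv2.imread(f"pics/{n}.png")
def win(m,x0,x1,y0,y1):
    o=np.zeros_like(m);o[y0:y1,x0:x1]=m[y0:y1,x0:x1];return o
o,a=load('w2');K,W=cam('wrist',o);print('cam',W[:3,3])
hsv=cv2.cvtColor(a,cv2.COLOR_BGR2HSV)
print(hsv[160,275],hsv[160,240],hsv[220,269],a[160,275])
m=win((((hsv[...,0]<13)&(hsv[...,1]>95))|(hsv[...,2]<95)).astype(np.uint8)*255,245,315,110,280)
m=cv2.morphologyEx(m,cv2.MORPH_OPEN,np.ones((3,3)))
cv2.imwrite("pics/m2.png",np.hstack([cv2.resize(m[110:280,245:315],None,fx=3,fy=3),cv2.resize(cv2.cvtColor(a,cv2.COLOR_BGR2GRAY)[110:280,245:315],None,fx=3,fy=3)]))
sh=m.copy();sh[202:]=0
r,P,c=rect(sh,.028,K,W);print('sheath',r)
ha=m.copy();ha[:212]=0
r,P,c=rect(ha,.028,K,W);print('handle',r)
cv2.imwrite("pics/w2z.png",cv2.resize(a[110:280,230:330],None,fx=3.5,fy=3.5,interpolation=cv2.INTER_CUBIC))
o,a=load('w1');K,W=cam('wrist',o);hsv=cv2.cvtColor(a,cv2.COLOR_BGR2HSV)
cv2.imwrite("pics/w1z.png",cv2.resize(a[70:215,225:430],None,fx=3.8,fy=3.8,interpolation=cv2.INTER_CUBIC))
m=win(((hsv[...,2]<95)|(hsv[...,1]<60)).astype(np.uint8)*255,228,428,72,214)
m=cv2.morphologyEx(m,cv2.MORPH_OPEN,np.ones((3,3)))
r,P,c=rect(m,.028,K,W);print('foam',r,cv2.boxPoints(r))
```

```text
cam [ 0.4746 -0.1528  0.3747]
[ 12 148 146] [ 16 127 168] [13 97 55] [ 61  95 146]
sheath ((493.73394775390625, -162.91529846191406), (5.035408020019531, 9.955574035644531), 43.470375061035156)
handle ((529.677001953125, -288.1890869140625), (22.096040725708008, 73.00406646728516), 28.244335174560547)
foam ((534.4730834960938, 17.08148193359375), (206.94212341308594, 86.73805236816406), 9.10511589050293) [[425.4428  43.5301]
 [439.1688 -42.115 ]
 [643.5034  -9.3672]
 [629.7774  76.278 ]]
```

View pics/w2z.png

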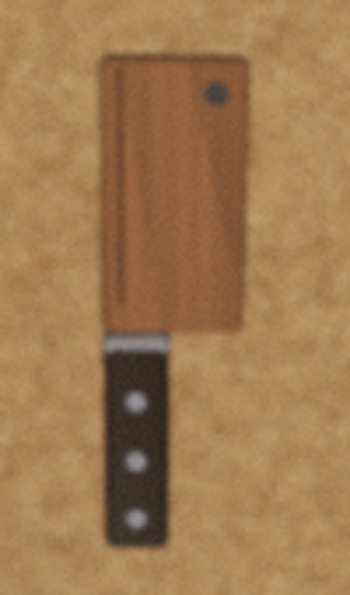

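View pics/w1z.png

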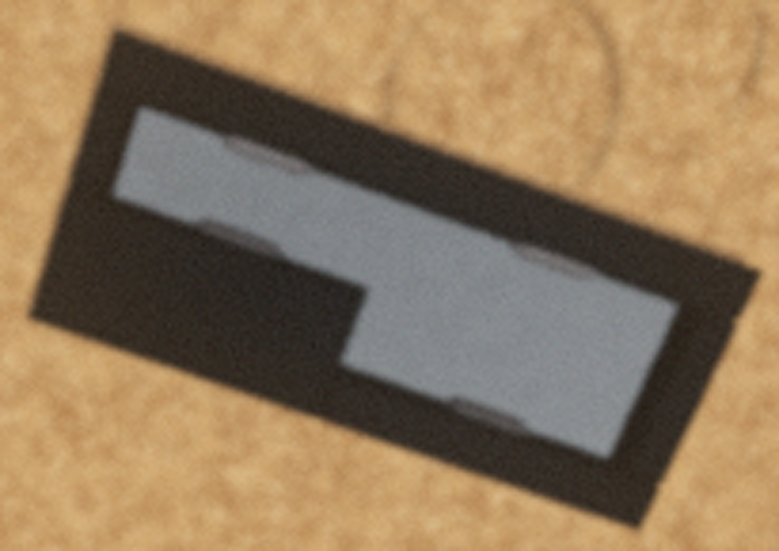

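View pics/m2.png

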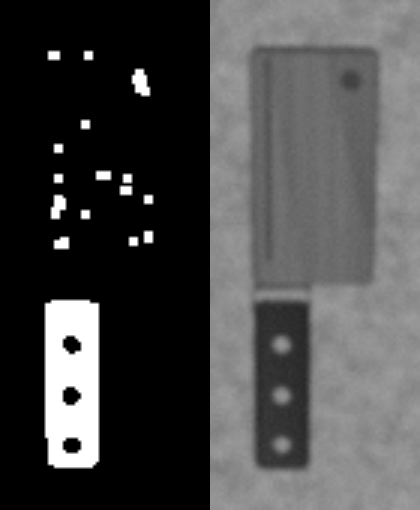

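Run:
```python
from h import *
import json
o={k:np.array(v) for k,v in json.load(open("w2.json")).items()};a=cv2.imread("pics/w2.png");K,W=cam('wrist',o)
R=Rn.from_quat(o['ee_rot']).as_matrix()
b=cv2.GaussianBlur(a,(0,0),1.2)[110:280,245:315,1]
t,m0=cv2.threshold(b,0,255,cv2.THRESH_BINARY_INV+cv2.THRESH_OTSU);t=(float(b[60,30])+float(b[60,8]))/2+4;print(t)
m=np.zeros(a.shape[:2],np.uint8);m[110:280,245:315]=(b<t)*255
m=cv2.morphologyEx(m,cv2.MORPH_CLOSE,np.ones((7,7)));m=cv2.morphologyEx(m,cv2.MORPH_OPEN,np.ones((5,5)))
cv2.imwrite("pics/m3.png",cv2.resize(m[110:280,245:315],None,fx=3,fy=3))
for nm,s in [('all',slice(0,420)),('sheath',slice(0,200)),('handle',slice(212,420))]:
    q=np.zeros_like(m);q[s]=m[s]
    r,P,c=rect(q,.028,K,W);print(nm,r, c.min(0),c.max(0))
    pt=(c.min(0)+c.max(0))/2
    # tool-frame coords of contour
    tl=(np.c_[P,np.full(len(P),.028)]-o['position'])@R*1000
    print(' tool x',tl[:,0].min(),tl[:,0].max(),' y',tl[:,1].min(),tl[:,1].max())
# line fits on left edge (tool y min/max)
q=m.copy();cs,_=cv2.findContours(q,cv2.RETR_EXTERNAL,cv2.CHAIN_APPROX_NONE);c=max(cs,key=cv2.contourArea)[:,0]
P=ray(c,.028,K,W);tl=(P-o['position'])@R*1000
for nm,k in [('L',(c[:,0]<268)&(c[:,1]>132)&(c[:,1]<258)),('R',(c[:,0]>292)&(c[:,1]>132)&(c[:,1]<198))]:
    s=np.polyfit(tl[k,0],tl[k,1],1);print(nm,k.sum(),np.degrees(np.arctan(s[0])),s)
```

```text
118.0
all ((516.8307495117188, -236.863525390625), (52.37305450439453, 181.58309936523438), 27.93448257446289) [257 124] [301 267]
 tool x -114.59507803096585 66.8025555581174  y -31.171245440902418 22.332105260494846
sheath ((495.1326599121094, -196.00082397460938), (52.356483459472656, 89.0465087890625), 27.98666000366211) [257 124] [301 199]
 tool x -22.02389605929411 66.8025555581174  y -30.25392253215945 22.332105260494846
handle ((530.3561401367188, -289.4762878417969), (27.238927841186523, 75.87759399414062), 28.352598190307617) [258 212] [279 267]
 tool x -114.59507803096585 -38.74032929939532  y -31.171245440902418 -3.819163930119449
L 125 0.8811702196546874 [  0.0154 -29.1598]
R 65 0.3928108606181389 [ 0.0069 21.5998]
```

View pics/m3.png

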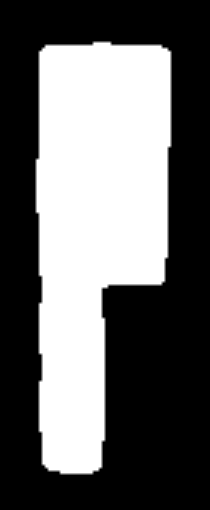

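```bash
python3 -m crank '[[1,[-0.086,-0.046,0],[0,0,0.013]],[1,[0,0,0.5],[0,0,0]],[1,[0,0,0.5],[0,0,0]],[1,[0,0,0.5],[0,0,0]],[1,[0,0,0.5],[0,0,0]]]' 40; python3 -m crank '[[1,[0,0,0.3],[0,0,0]],[1,[0,0,0.3],[0,0,0]],[1,[0,0,0.19],[0,0,0]],[1,[0,0,0],[0,0,0]],[1,[0,0,0],[0,0,0]]]'
python3 - <<'E'
from h import *
o=manip.get_obs();cv2.imwrite("pics/w3.png",manip.camera("wrist"));cv2.imwrite("pics/s3.png",manip.camera("side"))
E
```

```text
clock: 4.25
position: [0.5089, -0.2231, 0.092]
ee_rot: [0.517, 0.856, 0.0, 0.0]
ft_force: [-0.6, 0.1, -0.4]
grip_width: 0.999
clock: 4.75
position: [0.5093, -0.2231, 0.0307]
ee_rot: [0.517, 0.856, -0.0, 0.0]
ft_force: [-0.2, 0.2, 0.2]
grip_width: 1.0
```

View pics/w3.png

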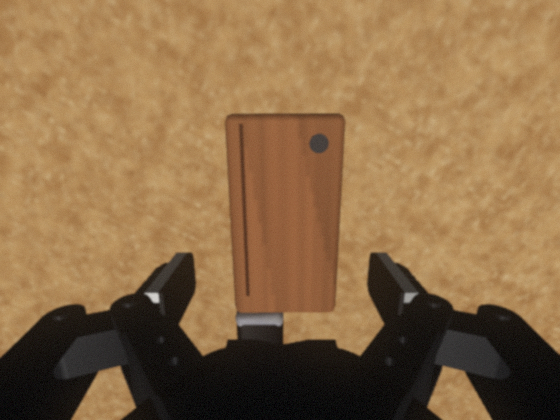

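View pics/s3.png

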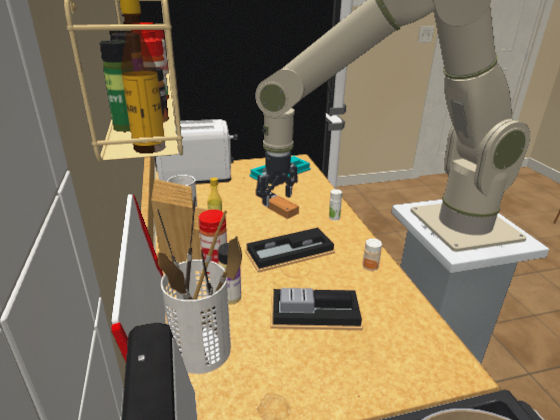

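```bash
python3 -m crank '[[-1,[0,0,0],[0,0,0]],[-1,[0,0,0],[0,0,0]],[-1,[0,0,0],[0,0,0]],[-1,[0,0,0],[0,0,0]],[-1,[0,0,0],[0,0,0]]]' 40; python3 -m crank '[[-1,[0,0,0],[0,0,0]],[-1,[0,0,0],[0,0,0]],[-1,[0,0,0],[0,0,0]],[-1,[0,0,-0.1],[0,0,0]],[-1,[0,0,-0.1],[0,0,0]]]'
python3 - <<'E'
from h import *
o=manip.get_obs();cv2.imwrite("pics/w4.png",manip.camera("wrist"));print(o['torque'])
E
```

```text
clock: 5.35
position: [0.5095, -0.2226, 0.0308]
ee_rot: [0.516, 0.856, 0.0, 0.0]
ft_force: [-0.9, 1.3, 5.4]
grip_width: 0.577
clock: 5.85
position: [0.5087, -0.2226, 0.0465]
ee_rot: [0.516, 0.856, -0.0, -0.0]
ft_force: [-1.1, -0.4, -1.3]
grip_width: 0.575
[ 0.03   -0.0116  0.0279]
```

View pics/w4.png

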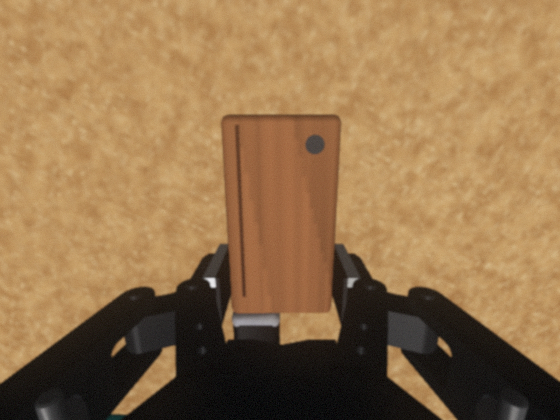

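```bash
python3 -m crank '[[-1,[0,0,-0.5],[0,0,0]],[-1,[0,0,-0.5],[0,0,0]],[-1,[0,0,-0.5],[0,0,0]],[-1,[0,0,-0.5],[0,0,0]],[-1,[0,0,0],[0,0,0.182]]]'; python3 -m crank '[[-1,[0,0,0],[0,0,0.182]],[-1,[0,0,0],[0,0,0.182]],[-1,[0,0,0],[0,0,0.182]],[-1,[0,0,0],[0,0,0.182]],[-1,[0,0,0],[0,0,0.182]]]'; python3 -m crank '[[-1,[0,0,0],[0,0,0.182]],[-1,[0,0,0],[0,0,0.182]],[-1,[0,0,0],[0,0,0.182]],[-1,[0,0,0],[0,0,0.182]],[-1,[0,0,0],[0,0,0.182]]]';python3 - <<'E'
from h import *
a=cv2.imread("pics/w4.png")
cv2.imwrite("pics/w4z.png",cv2.resize(a[100:330,205:355],None,fx=2.6,fy=2.6,interpolation=cv2.INTER_CUBIC))
i=manip.camera_info('wrist');K=i['K'];M=i['mount']
# sheath edges in tool frame, plane tool z=+2.8mm
pts=[(222,116),(340,116),(231,311),(331,311),(281,114),(281,312.5)]
print(ray(pts,.0028,K,M)*1000)
o=manip.get_obs();print(o['position'],o['joint_pos'],o['torque'])
R=Rn.from_quat(o['ee_rot']).as_matrix();print(np.degrees(np.arctan2(R[1,0],R[0,0])))
E
```

```text
clock: 6.4
position: [0.5111, -0.224, 0.2119]
ee_rot: [0.577, 0.817, 0.002, 0.004]
ft_force: [0.9, -0.2, -2.1]
grip_width: 0.574
clock: 6.9
position: [0.5088, -0.2226, 0.2063]
ee_rot: [0.827, 0.562, 0.0, -0.0]
ft_force: [-0.0, -0.7, -1.8]
grip_width: 0.574
clock: 7.4
position: [0.5088, -0.2227, 0.2063]
ee_rot: [0.972, 0.237, 0.0, -0.0]
ft_force: [-0.5, 0.3, -2.1]
grip_width: 0.576
[[ 70.8731 -24.0805   2.8   ]
 [ 70.8585  23.9702   2.8   ]
 [-21.44   -24.8228   2.8   ]
 [-21.4344  24.6473   2.8   ]
 [ 71.6437  -0.0522   2.8   ]
 [-22.3012  -0.0853   2.8   ]]
[ 0.5088 -0.2227  0.2063] [-0.4572  0.2903  0.9374  1.7514 -0.2482  1.2251 -0.5478] [-0.0109 -0.0045 -0.0116]
27.36922139756519
```

View pics/w4z.png

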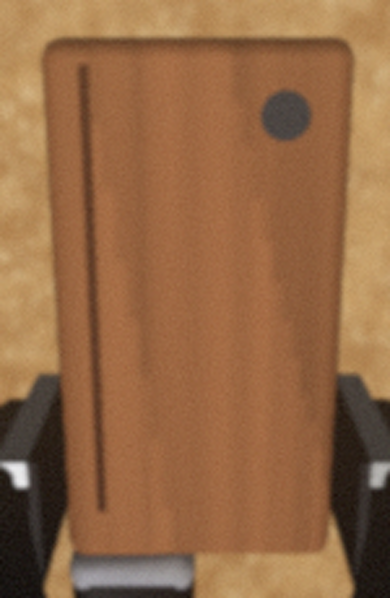

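```bash
python3 -m crank '[[-1,[0,0,0],[0,0,0.18]],[-1,[0,0,0],[0,0,0.18]],[-1,[0,0,0],[0,0,0.046]],[-1,[0,0,0],[0,0,0]],[-1,[0,0,0],[0,0,0]]]';python3 - <<'E'
from h import *
o=manip.get_obs()
R=Rn.from_quat(o['ee_rot']).as_matrix();print(np.degrees(np.arctan2(R[1,0],R[0,0])))
print(R.T@(np.array([.52,-.1,.2063])-o['position'])/.08/4)
E
```

```text
clock: 7.9
position: [0.5089, -0.2226, 0.2062]
ee_rot: [0.997, 0.083, 0.0, -0.0]
ft_force: [-0.2, -0.3, -1.5]
grip_width: 0.573
9.539654808650258
[ 0.0976 -0.3719 -0.0002]
```

```bash
python3 -m crank '[[-1,[0.1,-0.37,0],[0,0,0.01]],[-1,[0.1,-0.37,0],[0,0,0]],[-1,[0.1,-0.37,0],[0,0,0]],[-1,[0.1,-0.37,0],[0,0,0]],[-1,[0,0,0],[0,0,0]]]';python3 -m crank '[[-1,[0,0,0],[0,0,0]],[-1,[0,0,0],[0,0,0]],[-1,[0,0,0],[0,0,0]],[-1,[0,0,0],[0,0,0]],[-1,[0,0,0],[0,0,0]]]';python3 - <<'E'
from h import *
import json
o=manip.get_obs();cv2.imwrite("pics/w5.png",manip.camera("wrist"))
json.dump({k:np.array(v).tolist() for k,v in o.items()},open("w5.json","w"))
R=Rn.from_quat(o['ee_rot']).as_matrix();print(np.degrees(np.arctan2(R[1,0],R[0,0])),o['joint_pos'])
E
```

```text
clock: 8.4
position: [0.5226, -0.0958, 0.2059]
ee_rot: [0.997, 0.082, 0.0, -0.001]
ft_force: [-0.4, 0.6, -2.6]
grip_width: 0.571
clock: 8.9
position: [0.5217, -0.1012, 0.2061]
ee_rot: [0.997, 0.078, 0.0, 0.0]
ft_force: [-0.4, -0.6, -1.8]
grip_width: 0.574
8.947339722382438 [-0.7548  0.2231  0.9842  1.8129 -0.1982  1.2103 -1.1262]
```

View pics/w5.png

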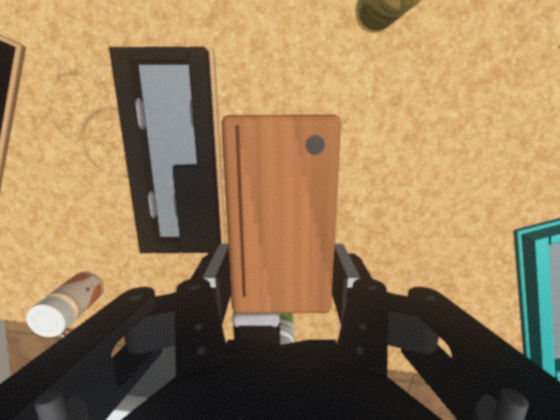

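Run:
```python
from h import *
import json
o={k:np.array(v) for k,v in json.load(open("w5.json")).items()};a=cv2.imread("pics/w5.png");K,W=cam('wrist',o);R=Rn.from_quat(o['ee_rot']).as_matrix()
g=cv2.GaussianBlur(cv2.cvtColor(a,cv2.COLOR_BGR2GRAY),(0,0),.7).astype(float)
cv2.imwrite("pics/w5z.png",cv2.resize(a[35:265,95:230],None,fx=2.6,fy=2.6,interpolation=cv2.INTER_CUBIC))
def edge(line,pos0,pos1,axis,thr):
    # subpixel crossing along scan
    v=g[line,pos0:pos1] if axis==1 else g[pos0:pos1,line]
    s=np.sign(v-thr);k=np.where(s[:-1]*s[1:]<0)[0]
    if len(k)==0:return None
    k=k[0];return pos0+k+(thr-v[k])/(v[k+1]-v[k])
thr=80
L=[(edge(r,100,160,1,thr),r) for r in range(60,240,3)]
T=[(c,edge(c,35,60,0,thr)) for c in range(118,204,3)]
B=[(c,edge(c,265,235,0,thr)) if 0 else (c,None) for c in range(0)]
def edgeB(c):
    v=g[240:265,c];k=np.where((v[:-1]<thr)&(v[1:]>=thr))[0][0];return 240+k+(thr-v[k])/(v[k+1]-v[k])
B=[(c,edgeB(c)) for c in range(146,196,3)]
for nm,p,ax in [('L',L,1),('T',T,0),('B',B,0)]:
    p=np.array([q for q in p if q[0] is not None and q[1] is not None],float)
    P=ray(p,.028,K,W)[:,:2]*1000
    c=P.mean(0);u,s,vt=np.linalg.svd(P-c);d=vt[0];d*=np.sign(d[0]) if abs(d[0])>abs(d[1]) else np.sign(d[1])
    print(nm,len(P),c,'ang',np.degrees(np.arctan2(d[1],d[0])),'rms',s[1]/len(P)**.5)
    for th in [9.1]:
        t=np.radians(th);ex=np.array([np.cos(t),np.sin(t)]);ey=np.array([-ex[1],ex[0]])
        print('  in foam axes x %.1f y %.1f'%(c@ex,c@ey))
t=np.radians(9.1);ex=np.array([np.cos(t),np.sin(t)]);ey=np.array([-ex[1],ex[0]])
for f in [(534.5,17.1),(535.4,18.7)]: print('exp L y',np.dot(f,ey)+44,'T x',np.dot(f,ex)+104,'B',np.dot(f,ex)-104)
```

```text
L 60 [536.3316  60.3959] ang 8.792340433144942 rms 3.6447032582287067
  in foam axes x 539.1 y -25.2
T 28 [636.874   30.4917] ang 99.11931004134381 rms 0.11342994607656406
  in foam axes x 633.7 y -70.6
B 17 [431.3464  10.219 ] ang 98.93333881639549 rms 0.18612113956678422
  in foam axes x 427.5 y -58.1
exp L y -23.650710852080863 T x 634.4771826584138 B 426.47718265841377
exp L y -22.21319102180844 T x 635.6189079920968 B 427.61890799209675
```

View pics/w5z.png

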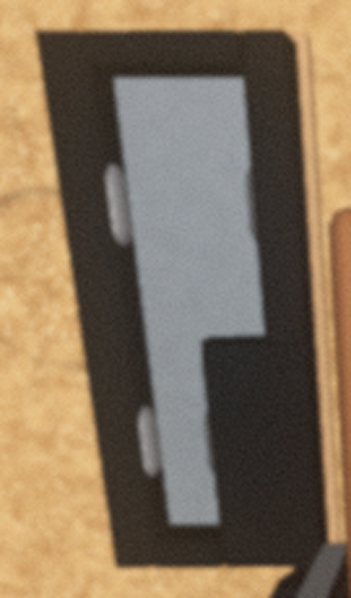

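Run:
```python
from h import *
import json
o={k:np.array(v) for k,v in json.load(open("w5.json")).items()};a=cv2.imread("pics/w5.png");K,W=cam('wrist',o)
g=cv2.GaussianBlur(cv2.cvtColor(a,cv2.COLOR_BGR2GRAY),(0,0),.7).astype(float)
p=[]
for r in range(60,240,3):
    x=int(111+(r-48)*(140-111)/204); v=g[r,x-10:x+10];k=np.where((v[:-1]>80)&(v[1:]<=80))[0]
    if len(k):k=k[0];p.append((x-10+k+(80-v[k])/(v[k+1]-v[k]),r))
P=(ray(p,.028,K,W)[:,:2]*1000).astype(np.float32)
vx,vy,x0,y0=cv2.fitLine(P,cv2.DIST_HUBER,0,.01,.01).ravel()
print(len(P),np.degrees(np.arctan2(vy,vx)),x0,y0)
t=np.radians(9.1);ex=np.array([np.cos(t),np.sin(t)]);ey=np.array([-ex[1],ex[0]])
print('y',np.array([x0,y0])@ey, np.std(P@ey))
c=530.6*ex+(np.array([x0,y0])@ey-44)*ey;print('foam centre',c)
tg=c+17.7*ex;print('tcp target',tg)
R=Rn.from_quat(o['ee_rot']).as_matrix();d=R.T@(np.r_[tg/1000,.10]-o['position']);print(d/.08)
```

```text
60 9.139445 499.40427 55.135178
y -24.543577933679735 0.1158945195650684
foam centre [534.7625  16.2378]
tcp target [552.2397  19.0372]
[ 0.6104 -1.4258  1.326 ]
```

```bash
python3 -m crank '[[-1,[0.155,-0.357,0],[0,0,-0.004]],[-1,[0.155,-0.357,0],[0,0,0]],[-1,[0.15,-0.357,0],[0,0,0]],[-1,[0.15,-0.357,0],[0,0,0]],[-1,[0,0,0.3],[0,0,0]]]';python3 -m crank '[[-1,[0,0,0.3],[0,0,0]],[-1,[0,0,0.3],[0,0,0]],[-1,[0,0,0.3],[0,0,0]],[-1,[0,0,0.3],[0,0,0]],[-1,[0,0,0],[0,0,0]]]';python3 -m crank '[[-1,[0,0,0],[0,0,0]],[-1,[0,0,0],[0,0,0]],[-1,[0,0,0],[0,0,0]],[-1,[0,0,0],[0,0,0]],[-1,[0,0,0],[0,0,0]]]';python3 - <<'E'
from h import *
import json
o=manip.get_obs();cv2.imwrite("pics/w6.png",manip.camera("wrist"));cv2.imwrite("pics/s6.png",manip.camera("side"))
json.dump({k:np.array(v).tolist() for k,v in o.items()},open("w6.json","w"))
R=Rn.from_quat(o['ee_rot']).as_matrix();print(np.degrees(np.arctan2(R[1,0],R[0,0])),o['position']);d=R.T@(np.array([.5522,.0193,.0538])-o['position']);print(d/.08)
E
```

```text
clock: 9.45
position: [0.5543, 0.0252, 0.1837]
ee_rot: [0.997, 0.083, 0.002, -0.001]
ft_force: [1.1, 0.7, -2.3]
grip_width: 0.575
clock: 9.95
position: [0.55, 0.0197, 0.0835]
ee_rot: [0.997, 0.08, -0.002, 0.0]
ft_force: [-0.5, -0.3, -1.9]
grip_width: 0.572
clock: 10.45
position: [0.5521, 0.02, 0.0866]
ee_rot: [0.997, 0.08, 0.0, -0.0]
ft_force: [-0.7, -0.3, -2.4]
grip_width: 0.57
9.187051466859742 [0.5521 0.02   0.0866]
[-0.0006  0.0095  0.4096]
```

View pics/w6.png

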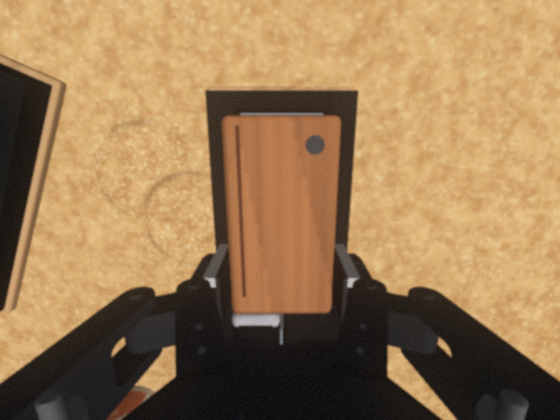

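View pics/s6.png

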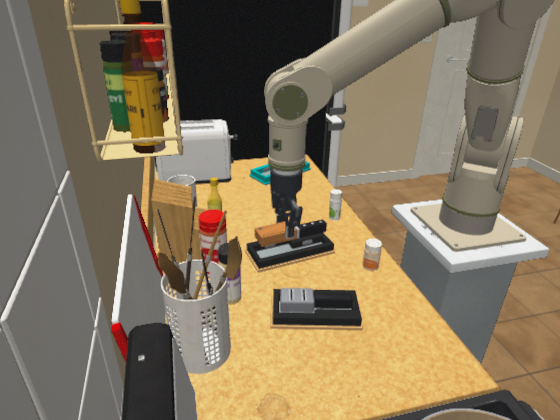

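```bash
python3 - <<'E'
from h import *
import json
o={k:np.array(v) for k,v in json.load(open("w6.json")).items()};a=cv2.imread("pics/w6.png");K,W=cam('wrist',o);R=Rn.from_quat(o['ee_rot']).as_matrix()
g=cv2.GaussianBlur(cv2.cvtColor(a,cv2.COLOR_BGR2GRAY),(0,0),.7).astype(float)
def cr(v,p0,down=True,thr=80):
    k=np.where((v[:-1]>thr)&(v[1:]<=thr) if down else (v[:-1]<=thr)&(v[1:]>thr))[0][0];return p0+k+(thr-v[k])/(v[k+1]-v[k])
T=[(c,cr(g[80:100,c],80)) for c in range(215,350,5)]
L=[(cr(g[r,195:225],195),r) for r in range(97,215,5)]
Rr=[(cr(g[r,335:370],335,False),r) for r in range(97,215,5)]
for nm,p in [('T',T),('L',L),('R',Rr)]:
    t=(ray(p,.028,K,W)-o['position'])@R*1000
    i=0 if nm!='T' else 1
    s=np.polyfit(t[:,i],t[:,1-i],1);print(nm,t.mean(0),np.degrees(np.arctan(s[0])),'at0',s[1])
print('expect T x %.1f, L/R y mean 0'%(104-17.7))
E
python3 -m crank '[[-1,[0,0,0.12],[0,0,0]],[-1,[0,0,0.12],[0,0,0]],[-1,[0,0,0],[0,0,0]],[-1,[0,0,0],[0,0,0]],[-1,[0,0,0],[0,0,0]]]'
```

```text
T [85.6303 -0.2878 58.6376] 0.0017404114337007464 at0 85.6303239762161
L [ 48.5374 -43.101   58.625 ] 0.0723639454424507 at0 -43.16233592276272
R [48.5207 43.8321 58.5927] 0.10325006246680211 at0 43.7446239050874
expect T x 86.3, L/R y mean 0
clock: 11.05
position: [0.5519, 0.0198, 0.0669]
ee_rot: [0.997, 0.08, 0.0, 0.0]
ft_force: [-0.6, 0.3, -2.0]
grip_width: 0.573
```

```bash
python3 -m crank '[[-1,[-0.006,0.004,0.05],[0,0,0]],[-1,[0,0,0.05],[0,0,0]],[-1,[0,0,0.04],[0,0,0]],[-1,[0,0,0],[0,0,0]],[-1,[0,0,0],[0,0,0]]]';python3 -m crank '[[-1,[0,0,0.02],[0,0,0]],[-1,[0,0,0.02],[0,0,0]],[-1,[0,0,0],[0,0,0]],[-1,[0,0,0],[0,0,0]],[-1,[0,0,0],[0,0,0]]]';python3 - <<'E'
from h import *
o=manip.get_obs();print(o['position'],o['ft_force'],o['torque']);cv2.imwrite("pics/w7.png",manip.camera("wrist"))
E
```

```text
clock: 11.55
position: [0.5514, 0.0195, 0.0556]
ee_rot: [0.997, 0.08, -0.0, 0.0]
ft_force: [-0.3, 0.1, -1.6]
grip_width: 0.575
clock: 12.05
position: [0.5517, 0.0199, 0.0527]
ee_rot: [0.997, 0.08, 0.0, -0.0]
ft_force: [-0.8, 2.1, 3.8]
grip_width: 0.572
[0.5517 0.0199 0.0527] [-0.7584  2.0929  3.8249] [ 0.6897  0.2434 -0.2134]
```

View pics/w7.png

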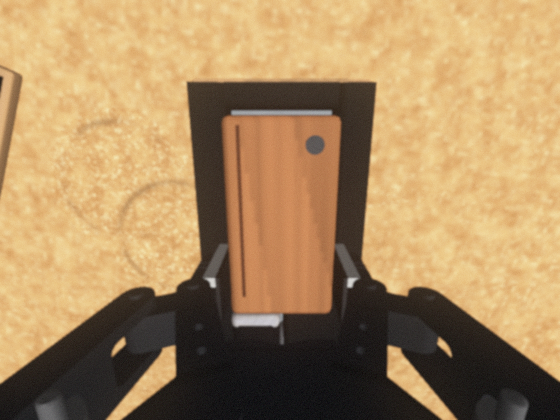

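```bash
python3 -m crank '[[0.5,[0,0,0],[0,0,0]],[0.8,[0,0,0],[0,0,0]],[1,[0,0,0],[0,0,0]],[1,[0,0,0],[0,0,0]],[1,[0,0,0],[0,0,0]]]';python3 -m crank '[[1,[0,0,-0.3],[0,0,0]],[1,[0,0,-0.3],[0,0,0]],[1,[0,0,-0.3],[0,0,0]],[1,[0,0,0],[0,0,0]],[1,[0,0,0],[0,0,0]]]';python3 - <<'E'
from h import *
import json
o=manip.get_obs();cv2.imwrite("pics/w8.png",manip.camera("wrist"));cv2.imwrite("pics/s8.png",manip.camera("side"))
json.dump({k:np.array(v).tolist() for k,v in o.items()},open("w8.json","w"))
E
```

```text
clock: 12.6
position: [0.5514, 0.0194, 0.0524]
ee_rot: [0.997, 0.08, -0.0, 0.0]
ft_force: [0.1, -0.5, -0.2]
grip_width: 1.003
clock: 13.1
position: [0.5516, 0.0197, 0.1246]
ee_rot: [0.997, 0.08, 0.0, -0.0]
ft_force: [-0.3, 0.1, -1.4]
grip_width: 0.999
```

View pics/w8.png

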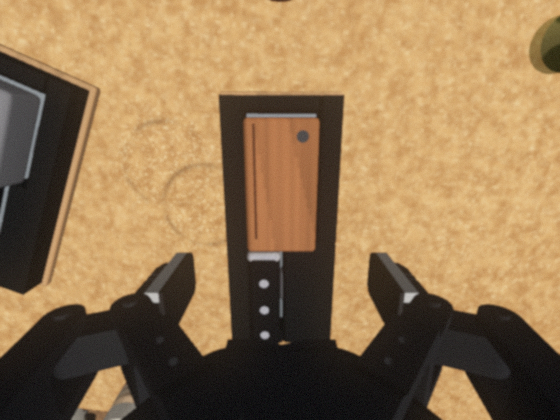

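View pics/s8.png

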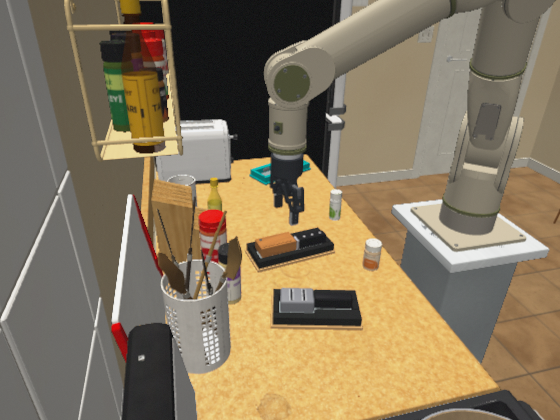

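```bash
python3 -m crank '[[-1,[-0.19,-0.06,0],[0,0,0]],[-1,[0,0,0],[0,0,0]],[-1,[0,0,0],[0,0,0]],[-1,[0,0,0],[0,0,0]],[-1,[0,0,0],[0,0,0]]]';python3 -m crank '[[-1,[0,0,0],[0,0,0]],[-1,[0,0,0.25],[0,0,0]],[-1,[0,0,0.2],[0,0,0]],[-1,[0,0,0.1],[0,0,0]],[-1,[0,0,0],[0,0,0]]]';python3 -m crank '[[-1,[0,0,0.025],[0,0,0]],[-1,[0,0,0.025],[0,0,0]],[-1,[0,0,0.025],[0,0,0]],[-1,[0,0,0],[0,0,0]],[-1,[0,0,0],[0,0,0]]]'
```

```text
clock: 13.7
position: [0.536, 0.0217, 0.1244]
ee_rot: [0.997, 0.08, 0.0, 0.0]
ft_force: [-0.3, 0.2, -0.4]
grip_width: 0.144
clock: 14.2
position: [0.5349, 0.0216, 0.0793]
ee_rot: [0.997, 0.08, -0.001, 0.0]
ft_force: [0.5, -0.8, -0.3]
grip_width: 0.001
clock: 14.7
position: [0.5358, 0.0219, 0.0747]
ee_rot: [0.997, 0.08, 0.0, -0.0]
ft_force: [-0.1, 0.3, 0.7]
grip_width: -0.002
```

```bash
python3 -m crank '[[-1,[0,0,0.025],[0,0,0]],[-1,[0,0,0.025],[0,0,0]],[-1,[0,0,0.025],[0,0,0]],[-1,[0,0,0],[0,0,0]],[-1,[0,0,0],[0,0,0]]]';python3 -m crank '[[-1,[0,0,0.025],[0,0,0]],[-1,[0,0,0.025],[0,0,0]],[-1,[0,0,0.025],[0,0,0]],[-1,[0,0,0],[0,0,0]],[-1,[0,0,0],[0,0,0]]]'
```

```text
clock: 15.2
position: [0.537, 0.0216, 0.0693]
ee_rot: [0.997, 0.08, 0.001, 0.0]
ft_force: [4.3, -1.4, 5.6]
grip_width: 0.001
clock: 15.7
position: [0.5358, 0.022, 0.0625]
ee_rot: [0.997, 0.08, 0.0, -0.0]
ft_force: [2.1, 0.1, 2.2]
grip_width: -0.001
```

```bash
python3 -m crank '[[-1,[0,0,0.025],[0,0,0]],[-1,[0,0,0.025],[0,0,0]],[-1,[0,0,0.025],[0,0,0]],[-1,[0,0,0],[0,0,0]],[-1,[0,0,0],[0,0,0]]]';python3 -m crank '[[-1,[0,0,0.025],[0,0,0]],[-1,[0,0,0.02],[0,0,0]],[-1,[0,0,0],[0,0,0]],[-1,[0,0,0],[0,0,0]],[-1,[0,0,0],[0,0,0]]]'
```

```text
clock: 16.2
position: [0.5353, 0.0218, 0.058]
ee_rot: [0.997, 0.08, -0.001, -0.001]
ft_force: [-11.7, 1.4, 31.6]
grip_width: 0.002
clock: 16.7
position: [0.5354, 0.0218, 0.0577]
ee_rot: [0.997, 0.079, -0.001, -0.003]
ft_force: [-34.6, 0.6, 85.4]
grip_width: 0.002
```

```bash
python3 -m crank '[[-1,[0,0,-0.15],[0,0,0]],[-1,[0,0,-0.2],[0,0,0]],[-1,[0.4,0.06,0],[0,0,0]],[-1,[0.35,0,0],[0,0,0]],[-1,[0,0,0],[0,0,0]]]';python3 -m crank '[[-1,[0,0,0],[0,0,0]],[-1,[0,0,0],[0,0,0]],[-1,[0,0,0.1],[0,0,0]],[-1,[0,0,0.1],[0,0,0]],[-1,[0,0,0],[0,0,0]]]'
```

```text
clock: 17.2
position: [0.5979, 0.0276, 0.081]
ee_rot: [0.997, 0.081, 0.0, 0.0]
ft_force: [-0.9, -0.2, -0.7]
grip_width: -0.003
clock: 17.7
position: [0.5945, 0.0268, 0.0634]
ee_rot: [0.997, 0.08, -0.001, -0.0]
ft_force: [-0.4, 1.2, 0.7]
grip_width: -0.002
```

```bash
python3 -m crank '[[-1,[0,0,0.025],[0,0,0]],[-1,[0,0,0.025],[0,0,0]],[-1,[0,0,0.02],[0,0,0]],[-1,[0,0,0],[0,0,0]],[-1,[0,0,0],[0,0,0]]]'
```

```text
clock: 18.2
position: [0.5957, 0.0266, 0.0593]
ee_rot: [0.997, 0.08, 0.0, -0.0]
ft_force: [-0.0, -0.2, 0.4]
grip_width: 0.001
```

```bash
python3 -m crank '[[-1,[0,0,0.015],[0,0,0]],[-1,[0,0,0.015],[0,0,0]],[-1,[0,0,0.01],[0,0,0]],[-1,[0,0,0],[0,0,0]],[-1,[0,0,0],[0,0,0]]]'
```

```text
clock: 18.7
position: [0.5959, 0.0266, 0.0581]
ee_rot: [0.997, 0.08, 0.0, -0.001]
ft_force: [-10.9, 0.3, 24.2]
grip_width: -0.006
```

```bash
python3 -m crank '[[-1,[0,0,-0.1],[0,0,0]],[-1,[0,0,-0.15],[0,0,0]],[-1,[-0.53,-0.16,0],[0,0,0]],[-1,[-0.53,0,0],[0,0,0]],[-1,[-0.53,0,0],[0,0,0]]]';python3 -m crank '[[-1,[0,0,0],[0,0,0]],[-1,[0,0,0],[0,0,0]],[-1,[0,0,0.1],[0,0,0]],[-1,[0,0,0.1],[0,0,0]],[-1,[0,0,0.02],[0,0,0]]]';python3 -m crank '[[-1,[0,0,0.02],[0,0,0]],[-1,[0,0,0.02],[0,0,0]],[-1,[0,0,0],[0,0,0]],[-1,[0,0,0],[0,0,0]],[-1,[0,0,0],[0,0,0]]]'
```

```text
clock: 19.2
position: [0.4668, 0.0189, 0.0761]
ee_rot: [0.997, 0.08, 0.0, 0.0]
ft_force: [0.5, -0.8, 1.9]
grip_width: 0.001
clock: 19.7
position: [0.4687, 0.019, 0.058]
ee_rot: [0.997, 0.08, -0.0, 0.0]
ft_force: [-7.1, 2.4, 26.9]
grip_width: -0.001
clock: 20.2
position: [0.4688, 0.019, 0.0577]
ee_rot: [0.997, 0.08, -0.001, -0.001]
ft_force: [-26.5, 0.8, 69.7]
grip_width: 0.002
```

```bash
python3 -m crank '[[-1,[0,0,-0.3],[0,0,0]],[-1,[0,0,-0.5],[0,0,0]],[-1,[0,0,-0.5],[0,0,0.179]],[-1,[0,0,-0.5],[0,0,0.179]],[-1,[0,0,0],[0,0,0.179]]]';python3 -m crank '[[-1,[0,-0.4,0],[0,0,0]],[-1,[0,-0.4,0],[0,0,0]],[-1,[0,-0.4,0],[0,0,0]],[-1,[0,0,0],[0,0,0]],[-1,[0,0,0],[0,0,0]]]';python3 - <<'E'
from h import *
import json
o=manip.get_obs();cv2.imwrite("pics/w9.png",manip.camera("wrist"));cv2.imwrite("pics/s9.png",manip.camera("side"))
json.dump({k:np.array(v).tolist() for k,v in o.items()},open("w9.json","w"))
R=Rn.from_quat(o['ee_rot']).as_matrix();print(np.degrees(np.arctan2(R[1,0],R[0,0])),o['joint_pos'])
E
```

```text
clock: 20.7
position: [0.4709, 0.019, 0.2035]
ee_rot: [0.991, -0.134, 0.003, -0.002]
ft_force: [-0.3, -0.1, -0.1]
grip_width: -0.005
clock: 21.2
position: [0.4931, 0.1117, 0.1987]
ee_rot: [0.992, -0.13, -0.0, 0.001]
ft_force: [0.2, -0.7, -0.4]
grip_width: -0.003
-14.950158512180137 [-1.1977  0.1363  0.9637  1.8835 -0.1183  1.1835 -2.0252]
```

View pics/w9.png

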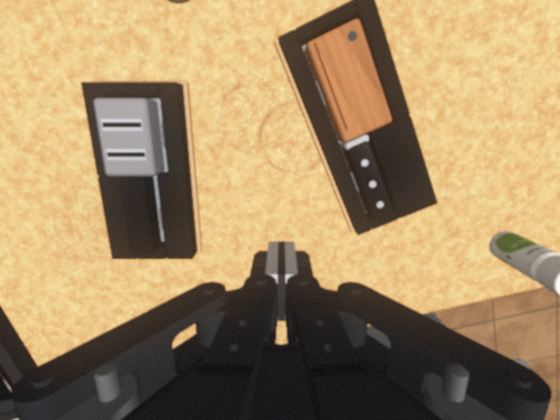

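View pics/s9.png

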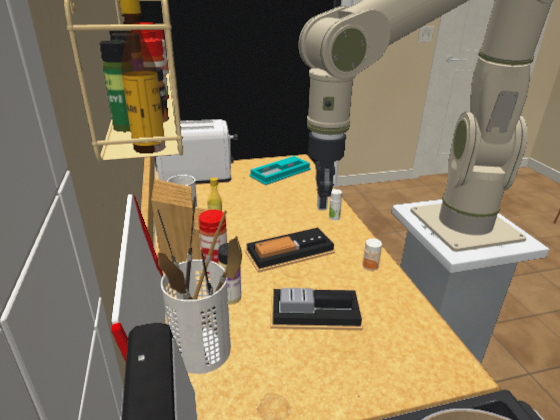

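Run:
```python
from h import *
import json
o={k:np.array(v) for k,v in json.load(open("w9.json")).items()};a=cv2.imread("pics/w9.png");K,W=cam('wrist',o);R=Rn.from_quat(o['ee_rot']).as_matrix()
cv2.imwrite("pics/w9z.png",cv2.resize(a[70:270,70:210],None,fx=3,fy=3,interpolation=cv2.INTER_CUBIC))
P=ray([(95,98.5),(153,98.5),(105,176),(158,176)],.051,K,W);print(P)
g=P.mean(0)
hsv=cv2.cvtColor(a,cv2.COLOR_BGR2HSV)
m=np.zeros(a.shape[:2],np.uint8);m[75:265,78:200]=((hsv[...,2]<110)|(hsv[...,1]<70))[75:265,78:200]*255
r,Q,c=rect(cv2.morphologyEx(m,cv2.MORPH_OPEN,np.ones((3,3))),.028,K,W);print('foam',r)
t=np.radians(-15);ex=np.array([np.cos(t),np.sin(t)])
print('mid from head',g[:2]*1000-40*ex)
for tg in [g[:2]-.04*ex]:
    d=R.T@(np.r_[tg,.0]-o['position']);print(d/.08)
```

```text
[[0.6194 0.2439 0.051 ]
 [0.6064 0.1953 0.051 ]
 [0.5544 0.264  0.051 ]
 [0.5416 0.2164 0.051 ]]
foam ((542.5203857421875, 241.0385284423828), (92.6024398803711, 177.3625946044922), 75.0059814453125)
mid from head [541.7945 240.2596]
[ 0.1725 -1.7153  2.4792]
```

View pics/w9z.png

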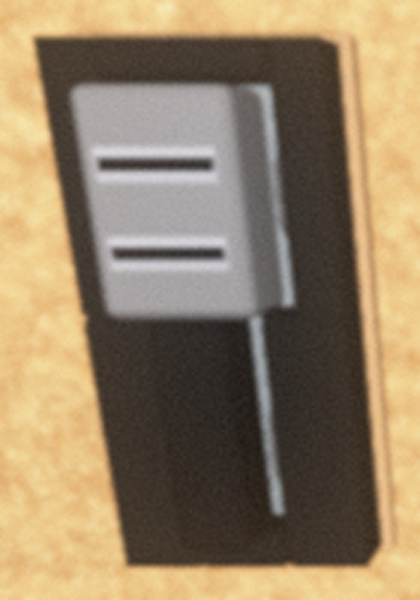

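```bash
python3 -m crank '[[-1,[0.04,-0.43,0],[0,0,0]],[-1,[0.04,-0.43,0],[0,0,0]],[-1,[0.04,-0.43,0],[0,0,0]],[-1,[0.04,-0.43,0],[0,0,0]],[-1,[0,0,0],[0,0,0]]]';python3 -m crank '[[-1,[0,0,0.5],[0,0,0]],[-1,[0,0,0.5],[0,0,0]],[-1,[0,0,0.3],[0,0,0]],[-1,[0,0,0.18],[0,0,0]],[-1,[0,0,0],[0,0,0]]]';python3 -m crank '[[-1,[0,0,0.025],[0,0,0]],[-1,[0,0,0.025],[0,0,0]],[-1,[0,0,0.025],[0,0,0]],[-1,[0,0,0],[0,0,0]],[-1,[0,0,0],[0,0,0]]]'
```

```text
clock: 21.8
position: [0.5411, 0.2455, 0.1986]
ee_rot: [0.992, -0.128, 0.0, -0.0]
ft_force: [-0.8, -0.8, 0.4]
grip_width: 0.007
clock: 22.3
position: [0.5403, 0.2401, 0.0797]
ee_rot: [0.991, -0.131, -0.001, 0.001]
ft_force: [-0.8, -1.0, 0.5]
grip_width: 0.002
clock: 22.8
position: [0.541, 0.2415, 0.0753]
ee_rot: [0.991, -0.13, 0.0, -0.0]
ft_force: [0.1, -0.7, -0.0]
grip_width: 0.003
```

```bash
python3 -m crank '[[-1,[0,0.01,0.025],[0,0,0]],[-1,[0,0,0.025],[0,0,0]],[-1,[0,0,0.025],[0,0,0]],[-1,[0,0,0],[0,0,0]],[-1,[0,0,0],[0,0,0]]]';python3 -m crank '[[-1,[0,0,0.025],[0,0,0]],[-1,[0,0,0.025],[0,0,0]],[-1,[0,0,0.025],[0,0,0]],[-1,[0,0,0],[0,0,0]],[-1,[0,0,0],[0,0,0]]]';python3 -m crank '[[-1,[0,0,0.025],[0,0,0]],[-1,[0,0,0.025],[0,0,0]],[-1,[0,0,0.005],[0,0,0]],[-1,[0,0,0],[0,0,0]],[-1,[0,0,0],[0,0,0]]]'
```

```text
clock: 23.3
position: [0.5411, 0.2388, 0.0694]
ee_rot: [0.991, -0.131, 0.0, 0.001]
ft_force: [-3.1, -5.1, 9.4]
grip_width: 0.0
clock: 23.8
position: [0.5412, 0.2403, 0.0633]
ee_rot: [0.991, -0.131, 0.001, -0.0]
ft_force: [2.7, -0.9, 4.1]
grip_width: 0.002
clock: 24.3
position: [0.5409, 0.2406, 0.0587]
ee_rot: [0.991, -0.13, 0.0, -0.0]
ft_force: [2.5, -1.4, 5.0]
grip_width: -0.001
```

```bash
python3 -m crank '[[-1,[0,0,0.015],[0,0,0]],[-1,[0,0,0.01],[0,0,0]],[-1,[0,0,0],[0,0,0]],[-1,[0,0,0],[0,0,0]],[-1,[0,0,0],[0,0,0]]]'
```

```text
clock: 24.8
position: [0.541, 0.2409, 0.0581]
ee_rot: [0.991, -0.13, 0.0, -0.001]
ft_force: [-5.7, -2.1, 21.4]
grip_width: 0.003
```

```bash
python3 -m crank '[[-1,[0,0,-0.1],[0,0,0]],[-1,[0,0,-0.15],[0,0,0]],[-1,[0.35,0,0],[0,0,0]],[-1,[0.35,0,0],[0,0,0]],[-1,[0,0,0],[0,0,0]]]';python3 -m crank '[[-1,[0,0,0],[0,0,0]],[-1,[0,0,0.12],[0,0,0]],[-1,[0,0,0.1],[0,0,0]],[-1,[0,0,0.02],[0,0,0]],[-1,[0,0,0],[0,0,0]]]';python3 -m crank '[[-1,[0,0,0.015],[0,0,0]],[-1,[0,0,0.005],[0,0,0]],[-1,[0,0,0],[0,0,0]],[-1,[0,0,0],[0,0,0]],[-1,[0,0,0],[0,0,0]]]'
```

```text
clock: 25.3
position: [0.5972, 0.2242, 0.0772]
ee_rot: [0.991, -0.132, 0.001, 0.0]
ft_force: [0.0, -0.3, -0.2]
grip_width: -0.002
clock: 25.8
position: [0.5938, 0.2269, 0.0582]
ee_rot: [0.992, -0.13, -0.001, -0.001]
ft_force: [-8.6, -0.6, 18.8]
grip_width: 0.001
clock: 26.3
position: [0.5939, 0.2269, 0.0581]
ee_rot: [0.992, -0.13, -0.001, -0.001]
ft_force: [-15.6, -2.5, 33.7]
grip_width: 0.001
```

Head end is home. Next is the handle end.

```bash
python3 -m crank '[[-1,[0,0,-0.1],[0,0,0]],[-1,[0,0,-0.15],[0,0,0]],[-1,[-0.5,0,0],[0,0,0]],[-1,[-0.5,0,0],[0,0,0]],[-1,[-0.42,0,0],[0,0,0]]]';python3 -m crank '[[-1,[0,0,0],[0,0,0]],[-1,[0,0,0.1],[0,0,0]],[-1,[0,0,0.1],[0,0,0]],[-1,[0,0,0.02],[0,0,0]],[-1,[0,0,0],[0,0,0]]]';python3 -m crank '[[-1,[0,0,0.015],[0,0,0]],[-1,[0,0,0.015],[0,0,0]],[-1,[0,0,0],[0,0,0]],[-1,[0,0,0],[0,0,0]],[-1,[0,0,0],[0,0,0]]]'
```

```text
clock: 26.8
position: [0.4828, 0.256, 0.0753]
ee_rot: [0.992, -0.13, -0.001, 0.0]
ft_force: [0.2, 0.4, 0.8]
grip_width: 0.003
clock: 27.3
position: [0.4856, 0.2551, 0.0581]
ee_rot: [0.991, -0.131, -0.0, -0.0]
ft_force: [-6.1, 0.5, 12.3]
grip_width: 0.002
clock: 27.8
position: [0.4857, 0.2552, 0.0579]
ee_rot: [0.991, -0.131, -0.001, -0.001]
ft_force: [-18.4, -4.8, 44.8]
grip_width: -0.003
```

```bash
python3 -m crank '[[-1,[0,0,-0.3],[0,0,0]],[-1,[0,0,-0.5],[0,0,0]],[-1,[0,0,-0.5],[0,0,0]],[-1,[0,0,-0.5],[0,0,0]],[-1,[0,0,0],[0,0,0]]]';python3 -m crank '[[-1,[0,0.45,0],[0,0,0]],[-1,[0,0.45,0],[0,0,0]],[-1,[0,0.45,0],[0,0,0]],[-1,[0,0,0],[0,0,0]],[-1,[0,0,0],[0,0,0]]]';python3 - <<'E'
from h import *
import json
o=manip.get_obs();w=manip.camera("wrist");s=manip.camera("side");t=manip.camera("top")
json.dump({k:np.array(v).tolist() for k,v in o.items()},open("w10.json","w"))
for n,i in zip("wst",(w,s,t)): cv2.imwrite(f"pics/{n}10.png",i)
cv2.imwrite("pics/s10z.png",cv2.resize(s[220:335,235:370],None,fx=5,fy=5,interpolation=cv2.INTER_CUBIC))
E
```

```text
clock: 28.3
position: [0.4882, 0.2555, 0.2041]
ee_rot: [0.991, -0.131, 0.003, -0.002]
ft_force: [-0.3, -0.6, -1.2]
grip_width: 0.001
clock: 28.8
position: [0.4573, 0.1505, 0.1994]
ee_rot: [0.991, -0.131, -0.0, -0.0]
ft_force: [0.5, 1.3, -0.0]
grip_width: 0.002
```

View pics/w10.png

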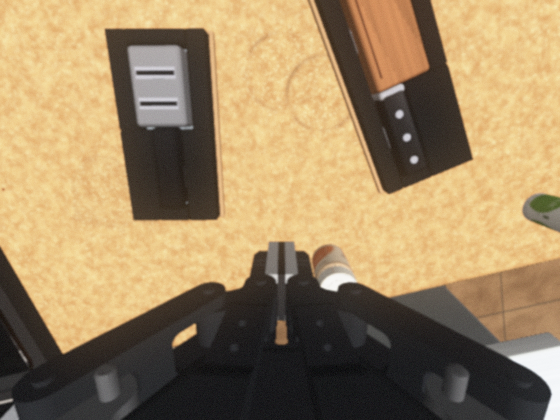

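View pics/s10z.png

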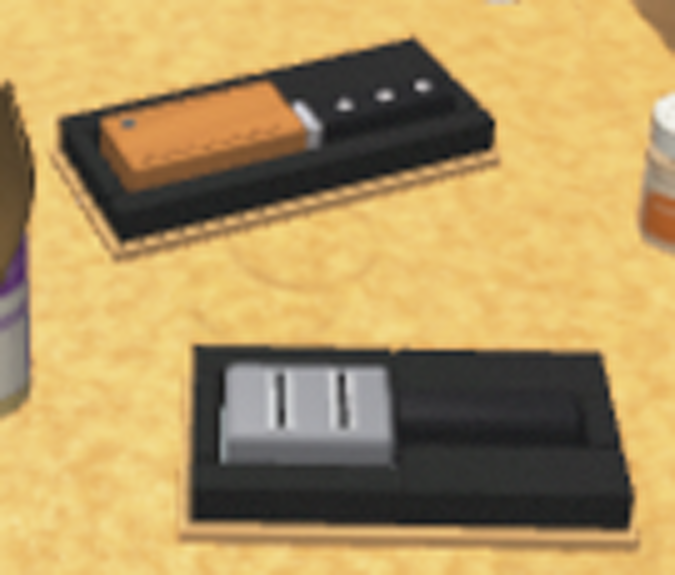

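View pics/t10.png

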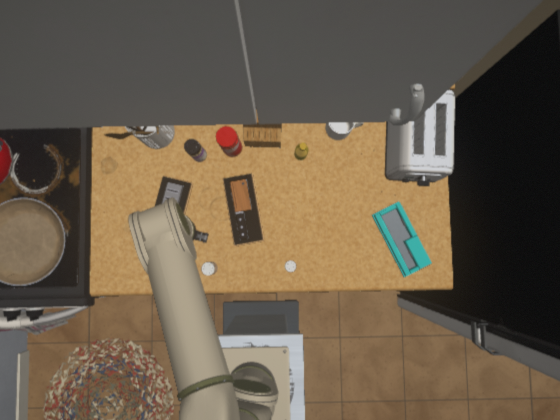

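Both tools sit low and level in their pockets. The jars at (208,268) and (290,266) and the bottle at (301,150) haven't moved, and the gripper is clear of everything.

```bash
python3 -c "
from workcell import manip
print(manip.get_obs()['ft_force']);manip.hand_in();print(manip.get_obs()['clock'])"
```

```text
[-0.298849   -0.09139437  0.04885675]
the job is handed in; nothing more can be done
the job is handed in; nothing more can be done
```

I laid the cleaver into its foam pocket the right way round and pressed it home, then pressed the sharpener home. I handed the job in at about 29 s.

- **Seating:** I pressed each tool near the middle and then at both ends. The closed fingertips met a firm stop with the TCP at 57.7–58.1 mm each time. That puts the tops at about 36 mm, so both tools are fully down and level.
- **Final pictures:** The side and wrist views show both tools low and even in their pockets. In the final top view the jars, bottle and turquoise block are where they started, and the gripper was clear with near-zero wrist force.
- **Hard presses:** Two of the fingertip presses on the cleaver were firmer than intended, about 85 N in the middle and 70 N on the handle. The readings I took stayed under the 120 N wrist limit.
- **Disagreement:** The top camera placed the cleaver foam about 2 mm further in y than the wrist camera did. I used the wrist reading, and the cleaver went in without trouble.

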